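# Close up the plate incubator

### The arm

A 6-joint arm with a two-finger parallel gripper is mounted at the origin on the work surface. World frame = base frame: x ahead of the robot, y to its left, z up, the work surface at z = 0. Lengths are in mm, angles in rad, forces in N, time in s.
With the tool pointing down it reaches from about 350 to 975 mm from the base axis. Payload 7.1 kg.
Tool frame: the origin (TCP) lies between the finger pads; the fingertips stand 19 mm ahead of it and the grasp point (between the pads) is the TCP; z points along the fingers, y is the direction in which the jaws open and shut (so a half turn about z gives the same grasp; the last joint's range is limited). The gripper opens to 88 mm and grips with 3 to 60 N. Pads are 20 mm wide; open, the fingers measure 115 mm over their backs; the gripper's body (75 mm by 178 mm) begins 61 mm behind the grasp point.
Start: joints at [-1.337, 0.423, 1.63, -0, 1.089, -0.019], TCP at [156.341, -605.113, 241.675] pointing down, gripper open.
Joint ranges: [-3, 3], [-0.9, 2.11], [0.09, 2.58], [-1.31, 4.45], [0.11, 2.69], [-2.54, 2.54]. Speed limits (rad/s): [2.39, 2.39, 3.01, 3.14, 3.14, 3.14].

### API

Orientations are given as a 3x3 rotation matrix whose columns are the frame's x, y, z axes.
In Python, from cell import manip gives the robot as it stands.
- The arm moves only by the tool move_arm, never from a script. Its argument "increments" is a list that holds one entry, the list of rows, each a list of 7 numbers: the turn, a rotation vector about the tool's x, y, z in rad, then the shift along the tool's x, y, z in m, then the opening, from 0 (shut) to 1 (fully open). In form: [[[wx, wy, wz, x, y, z, gripper], ...]]. A call has exactly 8 rows; each row is the pose to reach, as a shift and turn from the pose commanded when the call began, along the tool's axes at that moment; what a row does not reach only later rows make up. A row lasts 1/12 s, in which the tool goes at most 41.7 mm and 7.16 degrees, less where a joint would pass 70% of its speed; a pose out of reach is approached as far as the arm can. A call with a gripper value outside its range is refused whole. The fingers move at their own pace and stop on an object; the grip force is fixed at half the most. Time passes only in rows, so rows that repeat a pose let the fingers close, or fill a call up. It gives the time, the measured TCP pose, the force and the opening at its end, in the units of the state.
- manip.read_state(): the state, without advancing time (a new reading comes with each control period).
- manip.snapshot(name): name is "scene" or "top"; returns a dict with "frame" (384x512x3 uint8, red, green, blue), "intrinsics" (3x3 intrinsics, pixels), "world_to_cam" (4x4, takes a point from world to camera coordinates). Camera axes: x right, y down, z forward; pixel columns grow to the right and rows downward; lengths in mm; the calibration is good to about 2 mm. A picture is of the moment at which its call begins. There is no depth.
- manip.job_done(): hands the job in, once; it reports no verdict.
The state is a dict: "time": time; "joint_positions": joint angles; "dq": joint speeds; "tau": joint torques, N m; "position": TCP position; "ee_rot": TCP orientation; "ft_force": force on the tool from outside, world axes, zero at the start; "moment": the same for the moment, N m; "finger_gap": opening from 0.0 (shut) to 1.0 (fully open).
Only numpy, scipy, OpenCV 4.12 (cv2) and the standard library are available. Lean on these libraries where they do the work, as an engineer would, in place of code of your own. Each camera call takes 0.05 s, during which the arm holds its last target.

### The job

The small white bench incubator has been left open with a well plate in its tray. Without grasping anything, push the tray fully home with the fingertips, then push the door fully shut over it, gently and without slamming either. Leave the plate lying in the tray, and do not disturb the bottle, the beaker or the dishes on the bench.

Things in the scene. Friction and masses are not known exactly. Their poses are not given: they have to be found in the camera images.
- incubator: White box-shaped bench incubator, fixed to the bench: 200 mm deep (its x), 240 mm wide (y), 111 mm high, with a clear window in its roof. Origin: centre of its underside, on the bench. Its +x axis points from its front to its back, +y to the side of the door hinge, +z up; the flat front face is at its x = -100 mm, with an opening 180 mm wide, 30 to 95 mm above the bench. Its yaw turns up to about 20 degrees from the robot's x axis.
- tray (a joint): How far the tray is out, m: 0 fully home (end stop; nothing springs back), grows to 0.125 as it slides out along the incubator's -x. Stiff runner: about 1.5 N of friction, it stays where it is left.
- tray_front (a point): Centre of the outer (robot-side) face of the tray's upright front lip: a flat bare aluminium plate 150 mm wide, 8 mm thick, 34 to 76 mm above the bench (this point at 55 mm). Pushed home, this face still stands 4 mm in front of the incubator's front face. Axes as the incubator's.
- tray_floor (a point): Centre of the tray floor's upper face (38 mm above the bench), 96 mm behind the lip's outer face. The tray is a shallow open drawer, inside 177 mm long by 142 mm wide, its side and rear walls 10 mm high above the floor. Axes as the incubator's.
- door (a joint): Door angle, rad: 0 shut, grows as it opens towards the robot, up to 2.0; at 1.57 it stands straight out from the front. The upright hinge line is at the incubator's +y side (left, seen from the robot). Light friction hinge (about 0.07 N m), no spring or latch: it stays where it is left. The tray must be home before the door is closed below 1.0 rad.
- door_hinge (a point): Point on the upright hinge line, 55 mm above the bench; in the incubator's axes at x = -114 mm, y = +118 mm. This point's frame turns with the door: its -y runs along the door from the hinge to the free edge, its -x points out of the door's outer face.
- door_face (a point): Point on the door's outer face (the face that looks to the robot when shut and away from the tray when open), 165 mm from the hinge line and 55 mm above the bench. White flat panel without a handle, 12 mm thick (hinge line in mid-thickness), from 4 to 232 mm from the hinge line, 6 to 104 mm above the bench; the door must be pushed on this face to close it. Axes as door_hinge.
- plate_center (a point): Centre of the loose black 24-well plate with white wells, 86 x 128 x 14 mm, 50 to 100 g, lying loose in the tray, long side across it, anywhere between front and rear (this point 7 mm above its underside). It rides along with the tray; it is not to be lifted.
- bottle_mid (a point): Bystander: centre of a closed white bottle, 60 mm wide, 120 mm high, standing on the bench.
- beaker_mid (a point): Bystander: centre of an empty glass beaker, 66 mm wide, 85 mm high, standing on the bench.
- dishes_mid (a point): Bystander: centre of a stack of three round dishes, 90 mm wide, 45 mm high, standing on the bench.
Things that resemble listed ones, but are neither listed nor needed, are in the scene too. Of the things that look like the part that bears plate_center, the middle-sized one is meant.

How it is judged:
By the outcome, as a careful person would: the job done as asked, in the order asked, and still so for the second after the job is handed in, with the robot touching nothing.
It also fails if it takes over 64 s, if anything falls off the work surface, if the arm or the gripper's body presses on something with over 40 N, if the wrist force passes 120 N, or if a joint passes its speed limit or range.

## Working session

There is one attempt and no reset: what is moved stays moved. The work goes in short steps, Python scripts to look and compute and a tool call to move; the robot and the scene stay as the last step left them, time stands still between calls to the robot, and variables do not carry over. Pictures are saved under pics/ and viewed, and the job is handed in when it is done.

Besides the shell and the picture viewer there is one more tool, called after "Emit:" as name(argument=value, ...) on one line, values as JSON. move_arm: Moves the arm, as the interface text tells. Its arguments: {"type":"object","properties":{"increments":{"type":"array","items":{"type":"array","items":{"type":"array","items":{"type":"number"}}}}},"required":["increments"]}

```bash
mkdir -p pics; ls
python3 - <<'E'
from cell import manip
import cv2,pickle
for n in("scene","top"):
    s=manip.snapshot(n);pickle.dump(s,open(f"{n}0.pkl","wb"))
    cv2.imwrite(f"pics/{n}0.png",cv2.resize(s["frame"][:,:,::-1],(800,600),interpolation=cv2.INTER_CUBIC))
    print(s["intrinsics"],s["world_to_cam"])
st=manip.read_state();print(st)
E
```

```text
pics
[[360.24934345   0.         259.55738334]
 [  0.         360.24934345 190.00301947]
 [  0.           0.           1.        ]] [[ 3.77385072e-01  9.26049301e-01  3.63318842e-03 -2.09953337e+02]
 [ 4.84533074e-01 -1.94111229e-01 -8.52964554e-01 -1.98411896e+02]
 [-7.89181986e-01  3.23656490e-01 -5.21956195e-01  1.38848667e+03]
 [ 0.00000000e+00  0.00000000e+00  0.00000000e+00  1.00000000e+00]]
[[409.04296422   0.         256.79922204]
 [  0.         409.04296422 191.0126041 ]
 [  0.           0.           1.        ]] [[ 1.84250136e-02 -9.99525060e-01 -2.47016981e-02  1.92657054e+01]
 [-9.93453522e-01 -1.55160650e-02 -1.13178409e-01  5.69885228e+02]
 [ 1.12741383e-01  2.66253027e-02 -9.93267574e-01  1.08941627e+03]
 [ 0.00000000e+00  0.00000000e+00  0.00000000e+00  1.00000000e+00]]
{'time': 0.1, 'joint_positions': array([-1.33697514e+00,  4.23755163e-01,  1.63058271e+00, -1.98220264e-05,
        1.08856989e+00, -1.90182588e-02]), 'dq': array([ 0.0011686 , -0.00189657,  0.00022224, -0.00127397, -0.00107268,
       -0.0007815 ]), 'tau': array([-5.62761470e-04, -5.45611310e+01, -2.74324536e+01,  6.45053596e-02,
        1.87896041e-02, -2.79119575e-05]), 'position': array([ 156.250294  , -604.68582403,  240.99731028]), 'ee_rot': array([[ 9.68203724e-01,  2.50162836e-01, -3.21789715e-04],
       [ 2.50163043e-01, -9.68202885e-01,  1.27525325e-03],
       [ 7.46323834e-06, -1.31520484e-03, -9.99999135e-01]]), 'ft_force': array([ 0.08628607, -0.31570027,  0.50826767]), 'moment': array([0.06365674, 0.02282921, 0.01027203]), 'finger_gap': 0.997548203889812}
```

View pics/scene0.png

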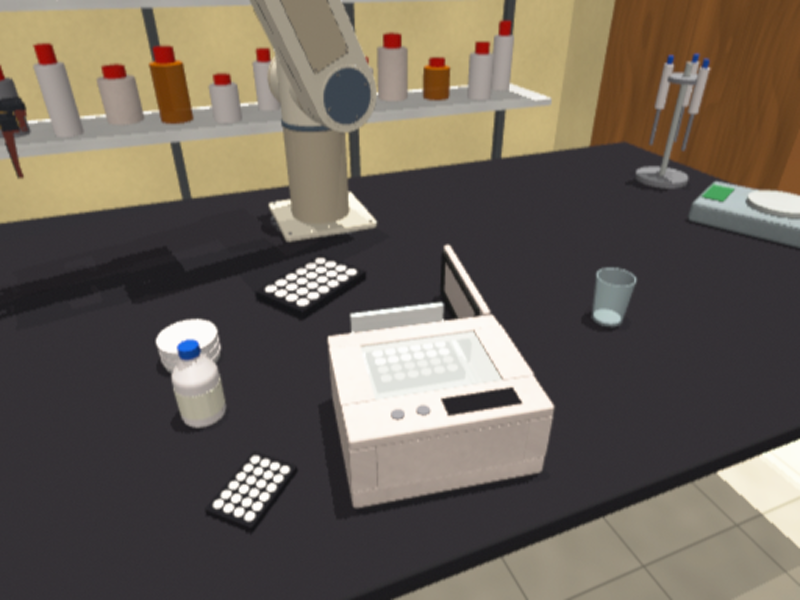

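View pics/top0.png

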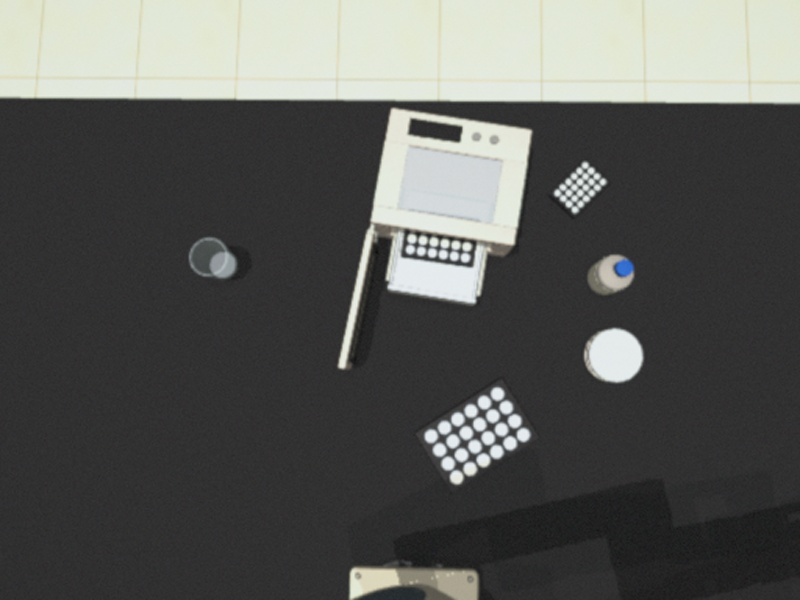

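The top view shows three lookalike plates: a large one on the bench at (478,432), a small one at (580,188), and a middle-sized one in the tray at (440,250). The tray plate is the one meant. The incubator is at (455,175), the lip at (433,297), the door runs from (372,230) to (345,367), and the beaker, bottle and dishes are off to the sides. Next I'll take a close crop.

Run:
```python
import cv2,pickle
s=pickle.load(open("top0.pkl","rb"))["frame"][:,:,::-1]
c=s[60:250,205:350]; cv2.imwrite("pics/crop0.png",cv2.resize(c[:,:],None,fx=4,fy=4,interpolation=cv2.INTER_CUBIC)[:,:][160:760])
cv2.imwrite("pics/crop1.png",cv2.resize(c,None,fx=4,fy=4,interpolation=cv2.INTER_CUBIC)[0:400])
```

```text
(no output)
```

View pics/crop0.png

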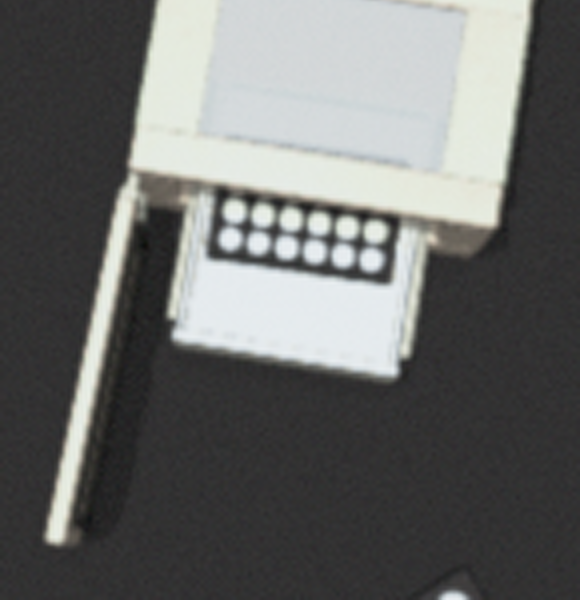

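View pics/crop1.png

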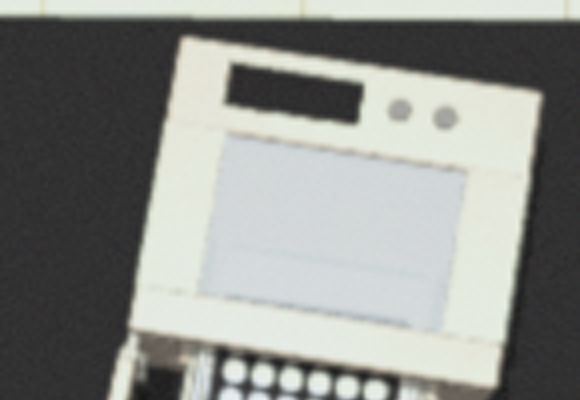

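```bash
cat > h.py <<'E'
import numpy as np,pickle,cv2
def cam(s):
    K=s["intrinsics"];T=s["world_to_cam"];return K,T[:3,:3],T[:3,3]
def ray(s,u,v,z):
    K,R,t=cam(s);d=R.T@np.linalg.inv(K)@[u,v,1];c=-R.T@t
    return c+d*(z-c[2])/d[2]
def proj(s,P):
    K,R,t=cam(s);q=(R@np.atleast_2d(P).T).T+t;q=q@K.T;return q[:,:2]/q[:,2:]
E
python3 - <<'E'
from h import *
s=pickle.load(open("top0.pkl","rb"));K,R,t=cam(s);print("cam",-R.T@t)
def c(x,y,z): return ray(s,205+(x+.5)/4-.5,60+(y+160+.5)/4-.5,z)
np.set_printoptions(precision=1,suppress=True)
P={n:c(x,y,z) for n,x,y,z in [("FL",132,170,111),("FR",498,227,111),("BL",180,-123,111),("BR",541,-67,111),("lipL",173,340,76),("lipR",398,378,76),("lipLi",176,328,76),("d0",118,185,104),("d1",47,542,104),("d1r",72,542,104),("plTL",211,190,52),("plBR",390,283,52),("plBL",208,258,52)]}
for k,v in P.items():print(k,v)
for a,b in [("FL","BL"),("FR","BR"),("FR","FL"),("lipR","lipL"),("BR","BL"),("d1","d0")]:
    d=P[b]-P[a];print(a,b,np.degrees(np.arctan2(d[1],d[0])),np.linalg.norm(d))
E
```

```text
cam [ 4.42977219e+02 -9.07106444e-01  1.14705646e+03]
FL [687.1  78.9 111. ]
FR [ 652.8 -156.9  111. ]
BL [884.9  51.8 111. ]
BR [ 848.6 -185.2  111. ]
lipL [581.2  51.7  76. ]
lipR [558.3 -96.7  76. ]
lipLi [589.2  49.9  76. ]
d0 [678.7  88.3 104. ]
d1 [446.9 127.8 104. ]
d1r [447.2 111.8 104. ]
plTL [687.8  29.1  52. ]
plBR [625.3 -93.1  52. ]
plBL [640.7  30.3  52. ]
FL BL -7.789264284666173 199.5918074686874
FR BR -8.223575394763998 197.80851645219053
FR FL 81.72091391076576 238.26394558066303
lipR lipL 81.22574847536336 150.12450640998603
BR BL 81.29651982569135 239.78516800960642
d1 d0 -9.666699879581339 235.1353619857621
```

Emit:
move_arm(increments=[[[0,0,-0.07,0.029,-0.029,0,0],[0,0,-0.14,0.058,-0.058,0,0],[0,0,-0.21,0.087,-0.087,0,0],[0,0,-0.28,0.116,-0.116,0,0],[0,0,-0.35,0.145,-0.145,0,0],[0,0,-0.42,0.174,-0.174,0,0],[0,0,-0.49,0.203,-0.203,0,0],[0,0,-0.56,0.232,-0.232,0,0]]])

```text
time: 0.77
position: [323.3, -320.6, 241.6]
ee_rot: [[0.685, 0.728, -0.0], [0.728, -0.685, 0.0], [0.0, -0.0, -1.0]]
ft_force: [1.2, -0.6, 0.3]
finger_gap: 0.433
```

Emit:
move_arm(increments=[[[0,0,-0.076,0.04,-0.0085,0,0],[0,0,-0.152,0.08,-0.017,0,0],[0,0,-0.228,0.12,-0.0255,0,0],[0,0,-0.304,0.16,-0.034,0,0],[0,0,-0.38,0.2,-0.0425,0,0],[0,0,-0.456,0.24,-0.051,0,0],[0,0,-0.532,0.28,-0.0595,0,0],[0,0,-0.61,0.32,-0.068,0,0]]])

```text
time: 1.43
position: [494.0, -41.2, 241.6]
ee_rot: [[0.143, 0.99, -0.0], [0.99, -0.143, -0.0], [-0.0, -0.0, -1.0]]
ft_force: [0.8, -1.0, 0.3]
finger_gap: 0.006
```

Run:
```python
from cell import manip
import numpy as np
np.set_printoptions(precision=4,suppress=True)
s=manip.read_state();p=s["position"];R=s["ee_rot"];print(p,R,s["joint_positions"],s["finger_gap"])
print("tool delta",R.T@(np.array([510,-15,69])-p))
```

```text
[494.041  -41.244  241.6081] [[ 0.1435  0.9897 -0.0002]
 [ 0.9897 -0.1435 -0.    ]
 [-0.0001 -0.0002 -1.    ]] [-0.1073  0.2333  1.9104 -0.0001  0.998   0.0368] 0.006474675395350988
tool delta [ 28.2737  12.0571 172.6042]
```

Emit:
move_arm(increments=[[[0,0,0,0.01,0.004,0.025,0],[0,0,0,0.02,0.008,0.055,0],[0,0,0,0.028,0.012,0.085,0],[0,0,0,0.028,0.012,0.115,0],[0,0,0,0.028,0.012,0.14,0],[0,0,0,0.028,0.012,0.16,0],[0,0,0,0.028,0.012,0.17,0],[0,0,0,0.028,0.012,0.172,0]]])

```text
time: 2.1
position: [508.2, -17.3, 67.8]
ee_rot: [[0.147, 0.989, -0.004], [0.989, -0.147, 0.0], [-0.0, -0.004, -1.0]]
ft_force: [-0.2, 0.2, -0.7]
finger_gap: 0.005
```

```bash
cat > pic.py <<'E'
import sys
from cell import manip
from h import *
n,o=sys.argv[1:3]
s=manip.snapshot(n);pickle.dump(s,open(o+".pkl","wb"))
b=[int(v) for v in sys.argv[3:7]] if len(sys.argv)>3 else [0,512,0,384]
f=s["frame"][b[2]:b[3],b[0]:b[1],::-1];k=min(800/f.shape[1],600/f.shape[0])
cv2.imwrite("pics/"+o+".png",cv2.resize(f,None,fx=k,fy=k,interpolation=cv2.INTER_CUBIC));print(k)
E
python3 pic.py scene s1 150 400 100 290;python3 pic.py top t1 200 350 60 250
```

```text
3.1578947368421053
3.1578947368421053
```

View pics/s1.png

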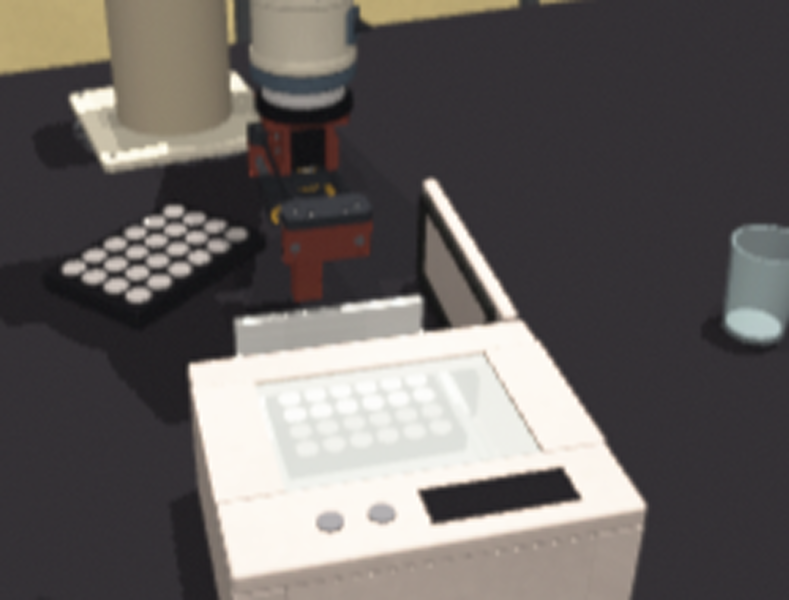

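View pics/t1.png

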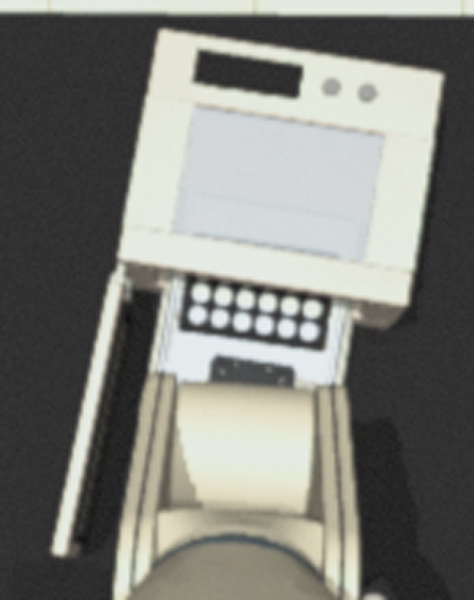

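Run:
```python
from h import *
a=pickle.load(open("t1.pkl","rb"));b=pickle.load(open("s1.pkl","rb"))
M=lambda s:s["intrinsics"]@s["world_to_cam"][:3]
k=3.158
def tri(p,q):
    X=cv2.triangulatePoints(M(a),M(b),np.array(p,float),np.array(q,float));return (X[:3]/X[3]).ravel()
X=tri([200+253/k,60+357/k],[150+330/k,100+222/k]);print(X)
for z in range(60,180,10):print(z,((proj(b,[X[0],X[1],z])[0]-[150,100])*k).round())
```

```text
[598.85273756 -30.33142496 166.98888995]
60 [331. 345.]
70 [331. 334.]
80 [331. 323.]
90 [330. 312.]
100 [330. 301.]
110 [330. 289.]
120 [330. 278.]
130 [330. 266.]
140 [330. 254.]
150 [330. 243.]
160 [330. 231.]
170 [330. 218.]
```

Emit:
move_arm(increments=[[[0,0,0,0,0.008,0,0],[0,0,0,0,0.018,0,0],[0,0,0,0,0.026,0,0],[0,0,0,0,0.032,0,0],[0,0,0,0,0.035,0,0],[0,0,0,0,0.038,0,0],[0,0,0,0,0.04,0,0],[0,0,0,0,0.042,0,0]]])

```text
time: 2.87
position: [551.0, -23.6, 69.6]
ee_rot: [[0.147, 0.989, -0.0], [0.989, -0.147, 0.0], [-0.0, -0.0, -1.0]]
ft_force: [0.4, 0.6, -0.1]
finger_gap: 0.007
```

Emit:
move_arm(increments=[[[0,0,0,0,0.002,0,0],[0,0,0,0,0.004,0,0],[0,0,0,0,0.006,0,0],[0,0,0,0,0.008,0,0],[0,0,0,0,0.01,0,0],[0,0,0,0,0.012,0,0],[0,0,0,0,0.014,0,0],[0,0,0,0,0.017,0,0]]])

```text
time: 3.53
position: [567.6, -26.1, 69.6]
ee_rot: [[0.147, 0.989, -0.001], [0.989, -0.147, 0.0], [-0.0, -0.001, -1.0]]
ft_force: [-1.7, 0.0, 0.7]
finger_gap: 0.004
```

```bash
python3 pic.py scene s2 150 400 100 290
```

```text
3.1578947368421053
```

View pics/s2.png

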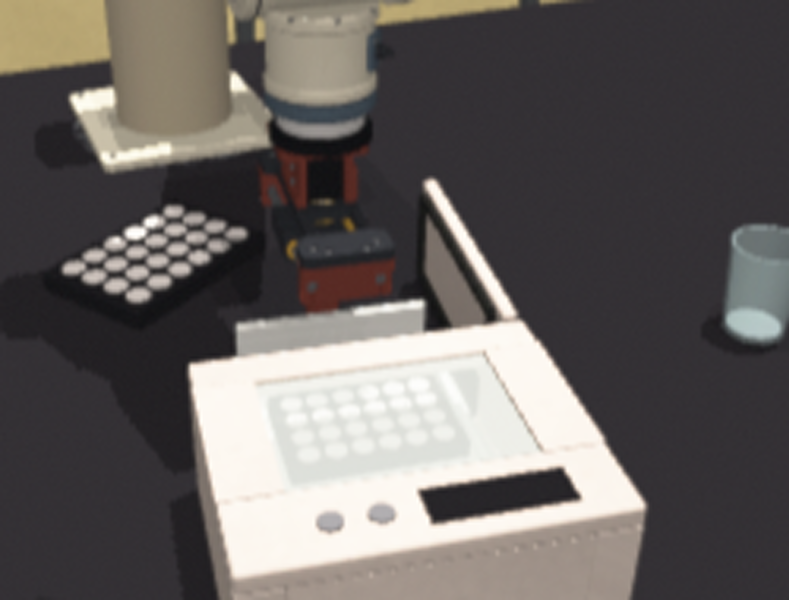

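Emit:
move_arm(increments=[[[0,0,0,0,0.003,0,0],[0,0,0,0,0.007,0,0],[0,0,0,0,0.011,0,0],[0,0,0,0,0.015,0,0],[0,0,0,0,0.019,0,0],[0,0,0,0,0.023,0,0],[0,0,0,0,0.027,0,0],[0,0,0,0,0.031,0,0]]])

```text
time: 4.25
position: [598.9, -30.8, 69.6]
ee_rot: [[0.147, 0.989, -0.0], [0.989, -0.147, -0.0], [-0.0, -0.0, -1.0]]
ft_force: [-2.6, 0.5, 0.6]
finger_gap: 0.007
```

Emit:
move_arm(increments=[[[0,0,0,0,0.004,0,0],[0,0,0,0,0.008,0,0],[0,0,0,0,0.012,0,0],[0,0,0,0,0.016,0,0],[0,0,0,0,0.02,0,0],[0,0,0,0,0.024,0,0],[0,0,0,0,0.027,0,0],[0,0,0,0,0.03,0,0]]])

```text
time: 4.92
position: [628.6, -35.1, 69.7]
ee_rot: [[0.147, 0.989, 0.0], [0.989, -0.147, 0.0], [0.0, 0.0, -1.0]]
ft_force: [-1.3, -0.4, -0.2]
finger_gap: 0.006
```

```bash
python3 pic.py scene s3 150 400 100 290;python3 pic.py top t3 200 350 60 250
```

```text
3.1578947368421053
3.1578947368421053
```

View pics/s3.png

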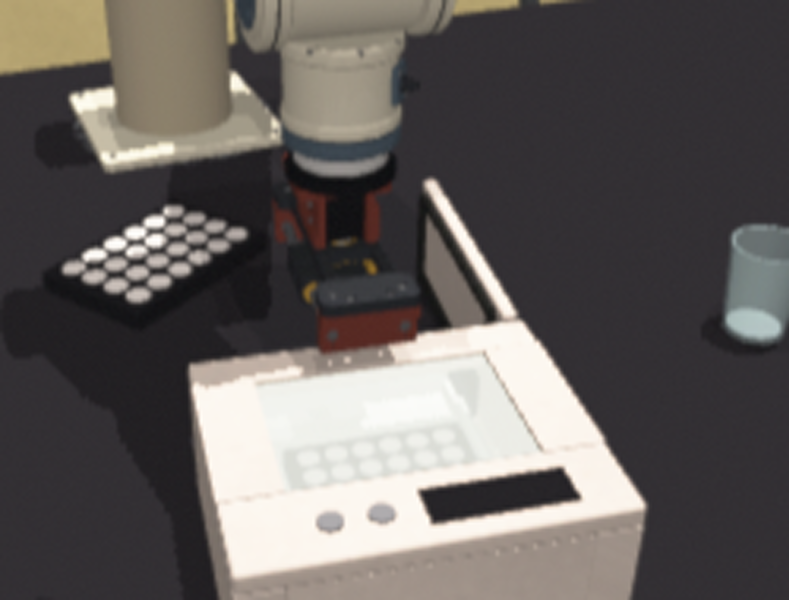

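View pics/t3.png

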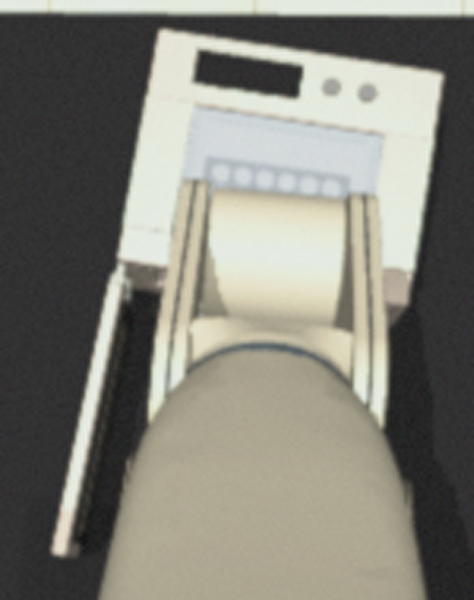

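Emit:
move_arm(increments=[[[0,0,0,0,0.0025,0,0],[0,0,0,0,0.005,0,0],[0,0,0,0,0.0075,0,0],[0,0,0,0,0.01,0,0],[0,0,0,0,0.012,0,0],[0,0,0,0,0.014,0,0],[0,0,0,0,0.0155,0,0],[0,0,0,0,0.017,0,0]]])

```text
time: 5.68
position: [645.3, -37.6, 69.7]
ee_rot: [[0.147, 0.989, 0.0], [0.989, -0.147, 0.0], [0.0, 0.0, -1.0]]
ft_force: [-1.9, 1.0, 1.3]
finger_gap: 0.005
```

Emit:
move_arm(increments=[[[0,0,0,0,0.0005,0,0],[0,0,0,0,0.001,0,0],[0,0,0,0,0.0015,0,0],[0,0,0,0,0.002,0,0],[0,0,0,0,0.0025,0,0],[0,0,0,0,0.003,0,0],[0,0,0,0,0.0035,0,0],[0,0,0,0,0.004,0,0]]])

```text
time: 6.35
position: [649.0, -38.2, 69.7]
ee_rot: [[0.147, 0.989, 0.0], [0.989, -0.147, 0.0], [0.0, 0.0, -1.0]]
ft_force: [-1.2, 0.7, 1.6]
finger_gap: 0.002
```

Emit:
move_arm(increments=[[[0,0,0,0,0.0005,0,0],[0,0,0,0,0.001,0,0],[0,0,0,0,0.0015,0,0],[0,0,0,0,0.002,0,0],[0,0,0,0,0.0025,0,0],[0,0,0,0,0.003,0,0],[0,0,0,0,0.0035,0,0],[0,0,0,0,0.004,0,0]]])

```text
time: 7.02
position: [653.0, -38.8, 69.7]
ee_rot: [[0.147, 0.989, 0.0], [0.989, -0.147, -0.0], [-0.0, 0.0, -1.0]]
ft_force: [-2.1, 0.4, 1.4]
finger_gap: 0.007
```

Emit:
move_arm(increments=[[[0,0,0,0,0.0005,0,0],[0,0,0,0,0.001,0,0],[0,0,0,0,0.0015,0,0],[0,0,0,0,0.002,0,0],[0,0,0,0,0.0025,0,0],[0,0,0,0,0.003,0,0],[0,0,0,0,0.0035,0,0],[0,0,0,0,0.004,0,0]]])

```text
time: 7.68
position: [656.1, -39.3, 69.6]
ee_rot: [[0.147, 0.989, -0.002], [0.989, -0.147, 0.0], [-0.0, -0.002, -1.0]]
ft_force: [-6.4, 0.9, 6.4]
finger_gap: 0.006
```

Emit:
move_arm(increments=[[[0,0,0,0,0.0003,0,0],[0,0,0,0,0.0006,0,0],[0,0,0,0,0.0009,0,0],[0,0,0,0,0.0012,0,0],[0,0,0,0,0.0015,0,0],[0,0,0,0,0.0015,0,0],[0,0,0,0,0.0015,0,0],[0,0,0,0,0.0015,0,0]]])

```text
time: 8.35
position: [656.0, -39.3, 69.6]
ee_rot: [[0.147, 0.989, -0.005], [0.989, -0.147, 0.001], [-0.0, -0.005, -1.0]]
ft_force: [-12.7, 2.5, 8.2]
finger_gap: 0.008
```

Emit:
move_arm(increments=[[[0,0,0,0,-0.002,0,0],[0,0,0,0,-0.006,0,0],[0,0,0,0,-0.02,0,0],[0,0,0,0,-0.045,0,0],[0,0,0,0,-0.075,-0.02,0],[0,0,0,0,-0.1,-0.05,0],[0,0,0,0,-0.12,-0.08,0],[0,0,0,0,-0.12,-0.11,0]]])

```text
time: 9.02
position: [535.3, -21.5, 179.8]
ee_rot: [[0.147, 0.989, -0.004], [0.989, -0.147, 0.0], [-0.0, -0.004, -1.0]]
ft_force: [-0.9, -0.1, 0.2]
finger_gap: 0.003
```

```bash
python3 pic.py scene s4 150 400 100 290;python3 pic.py top t4 200 350 60 250
```

```text
3.1578947368421053
3.1578947368421053
```

View pics/s4.png

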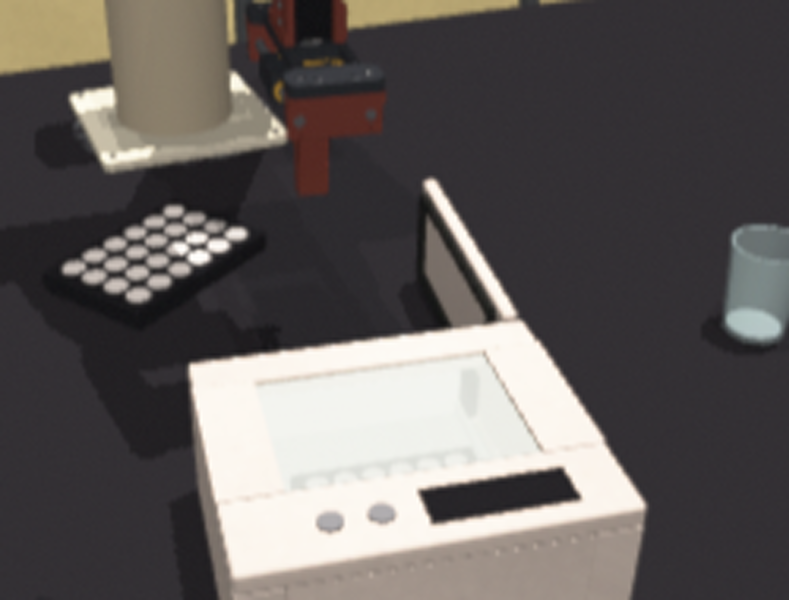

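View pics/t4.png

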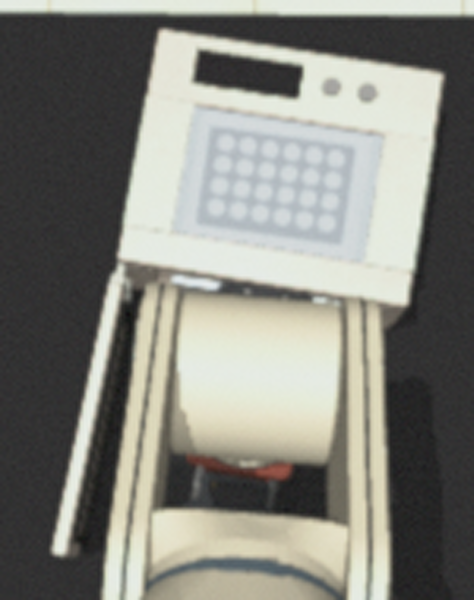

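Emit:
move_arm(increments=[[[0,0,0,0.03,-0.008,0,0],[0,0,0,0.065,-0.016,0,0],[0,0,0,0.1,-0.024,0,0],[0,0,0,0.135,-0.032,0,0],[0,0,0,0.165,-0.04,0,0],[0,0,0,0.178,-0.044,0.015,0],[0,0,0,0.178,-0.044,0.04,0],[0,0,0,0.178,-0.044,0.07,0]]])

```text
time: 9.78
position: [524.0, 162.4, 109.7]
ee_rot: [[0.145, 0.989, 0.005], [0.989, -0.145, 0.001], [0.002, 0.004, -1.0]]
ft_force: [0.1, 0.1, 0.0]
finger_gap: 0.007
```

```bash
python3 pic.py scene s5 150 400 100 290;python3 pic.py top t5 170 350 100 300
```

```text
3.1578947368421053
3.0
```

View pics/s5.png

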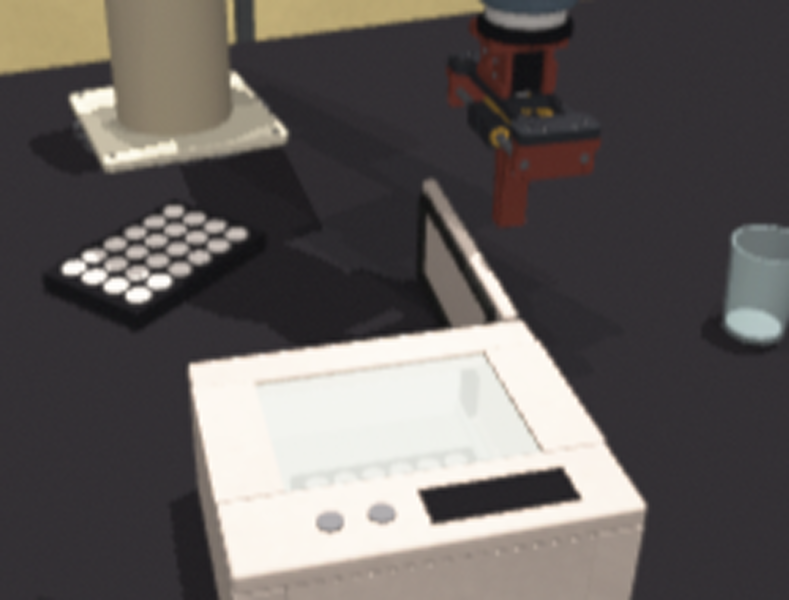

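View pics/t5.png

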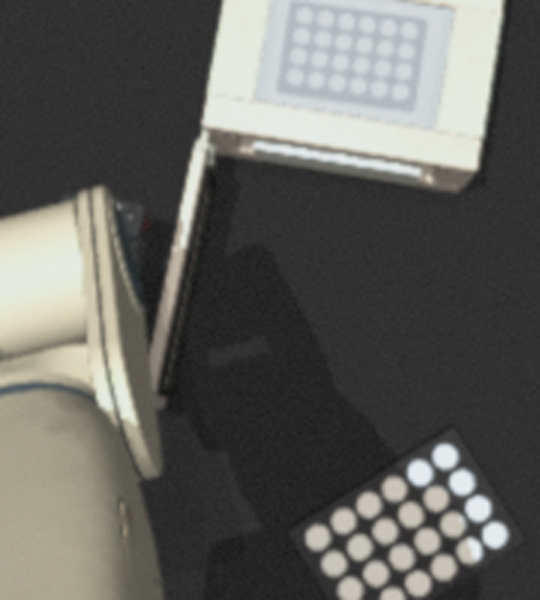

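Emit:
move_arm(increments=[[[0,0,0,0,0,0.015,0],[0,0,0,0,0,0.03,0],[0,0,0,-0.004,0,0.038,0],[0,0,0,-0.009,0,0.04,0],[0,0,0,-0.014,0,0.04,0],[0,0,0,-0.018,0,0.04,0],[0,0,0,-0.021,0,0.04,0],[0,0,0,-0.024,0,0.04,0]]])

```text
time: 10.55
position: [519.4, 136.4, 70.5]
ee_rot: [[0.148, 0.989, 0.001], [0.989, -0.148, 0.0], [0.001, 0.001, -1.0]]
ft_force: [-0.3, 0.3, 0.5]
finger_gap: 0.003
```

Emit:
move_arm(increments=[[[0,0,0,-0.002,0,0,0],[0,0,0,-0.004,0,0,0],[0,0,0,-0.006,0,0,0],[0,0,0,-0.008,0,0,0],[0,0,0,-0.01,0,0,0],[0,0,0,-0.012,0,0,0],[0,0,0,-0.014,0,0,0],[0,0,0,-0.016,0,0,0]]])

```text
time: 11.22
position: [516.4, 120.9, 69.6]
ee_rot: [[0.147, 0.989, -0.0], [0.989, -0.147, -0.0], [-0.0, -0.0, -1.0]]
ft_force: [-0.5, 0.7, -0.1]
finger_gap: 0.006
```

```bash
python3 pic.py scene s6 150 400 100 290;python3 pic.py top t6 170 350 100 300
```

```text
3.1578947368421053
3.0
```

View pics/s6.png

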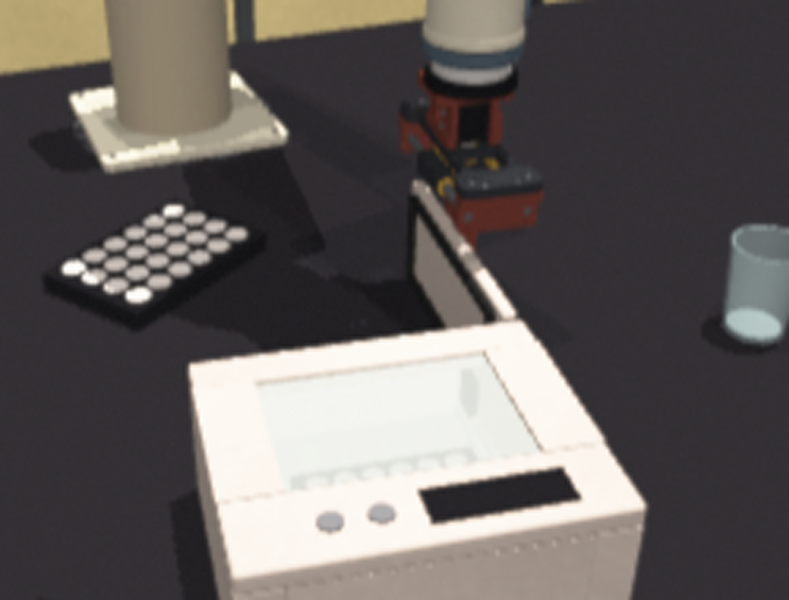

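View pics/t6.png

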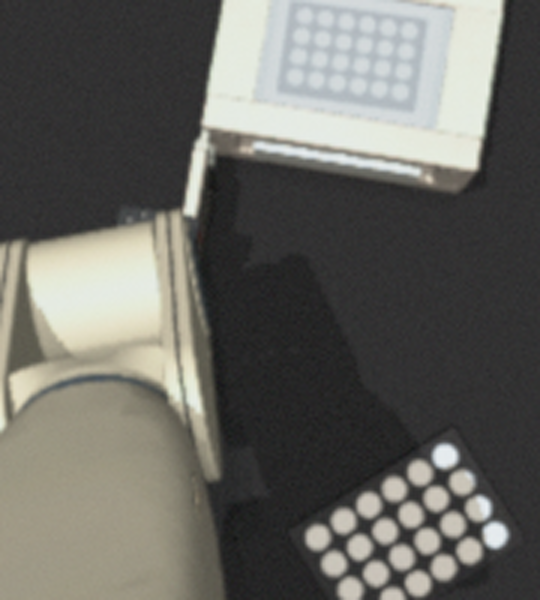

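Emit:
move_arm(increments=[[[0,0,-0.03,-0.0048,-0.0004,0,0],[0,0,-0.06,-0.0096,-0.0007,0,0],[0,0,-0.09,-0.0145,-0.0009,0,0],[0,0,-0.12,-0.0193,-0.0009,0,0],[0,0,-0.16,-0.0257,-0.0007,0,0],[0,0,-0.2,-0.0321,-0.0002,0,0],[0,0,-0.24,-0.0385,0.0006,0,0],[0,0,-0.28,-0.0449,0.0015,0,0]]])

```text
time: 11.98
position: [511.6, 76.3, 69.7]
ee_rot: [[-0.134, 0.991, 0.0], [0.991, 0.134, 0.0], [0.0, 0.0, -1.0]]
ft_force: [-0.1, 0.8, 0.3]
finger_gap: 0.007
```

```bash
cat > inc.py <<'E'
from cell import manip
import numpy as np
s=manip.read_state();y=-np.radians(8.35)
e=np.array([np.cos(y),np.sin(y)]);n=np.array([-e[1],e[0]])
d=s["position"][:2]-[768.4,-52.9];p=np.array([d@e,d@n])-[-114,118]
R=s["ee_rot"];yaw=np.arctan2(R[1,0],R[0,0]);th=np.pi-(yaw-y)
o=np.array([-np.cos(th),np.sin(th)]);dd=np.array([-np.sin(th),-np.cos(th)])
print("theta",round(th,3),"r",p@dd,"c",p@o,s["position"].round(1),s["ft_force"].round(1),s["joint_positions"].round(2),s["time"])
E
python3 inc.py;python3 pic.py scene s7 150 400 100 290
```

```text
theta 1.291 r 160.2569688966592 c 17.46225958877916 [511.6  76.3  69.7] [-0.1  0.8  0.3] [ 0.12  0.54  1.96  0.    0.64 -0.01] 11.9833
3.1578947368421053
```

View pics/s7.png

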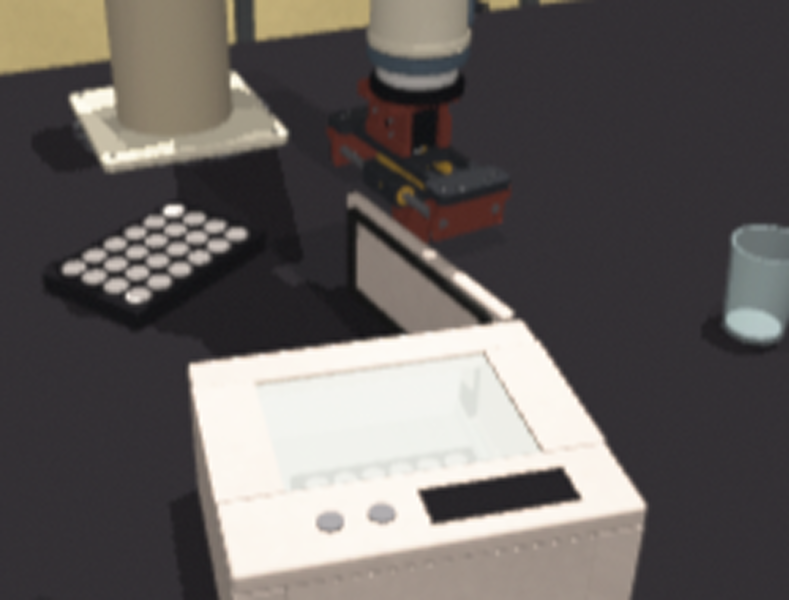

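Emit:
move_arm(increments=[[[0,0,-0.04,-0.0064,-0.0006,0,0],[0,0,-0.08,-0.0129,-0.0009,0,0],[0,0,-0.12,-0.0193,-0.0009,0,0],[0,0,-0.16,-0.0257,-0.0007,0,0],[0,0,-0.2,-0.0321,-0.0002,0,0],[0,0,-0.24,-0.0385,0.0006,0,0],[0,0,-0.28,-0.0449,0.0015,0,0],[0,0,-0.32,-0.0512,0.0028,0,0]]])

```text
time: 12.7
position: [520.9, 26.0, 69.7]
ee_rot: [[-0.438, 0.899, -0.0], [0.899, 0.438, 0.0], [0.0, -0.0, -1.0]]
ft_force: [-0.0, -0.3, 1.2]
finger_gap: 0.002
```

Emit:
move_arm(increments=[[[0,0,-0.04,-0.0064,-0.0006,0,0],[0,0,-0.08,-0.0129,-0.0009,0,0],[0,0,-0.12,-0.0193,-0.0009,0,0],[0,0,-0.16,-0.0257,-0.0007,0,0],[0,0,-0.2,-0.0321,-0.0002,0,0],[0,0,-0.24,-0.0385,0.0006,0,0],[0,0,-0.28,-0.0449,0.0015,0,0],[0,0,-0.32,-0.0512,0.0028,0,0]]])

```text
time: 13.37
position: [545.7, -18.9, 69.6]
ee_rot: [[-0.698, 0.716, -0.001], [0.716, 0.698, 0.0], [0.0, -0.0, -1.0]]
ft_force: [-0.4, 0.2, 0.9]
finger_gap: 0.002
```

```bash
python3 inc.py;python3 pic.py scene s8 150 400 100 290
```

```text
theta 0.652 r 160.23087308728046 c 17.621162271347377 [545.7 -18.9  69.6] [-0.4  0.2  0.9] [-0.06  0.57  1.9   0.    0.68 -0.83] 13.3667
3.1578947368421053
```

View pics/s8.png

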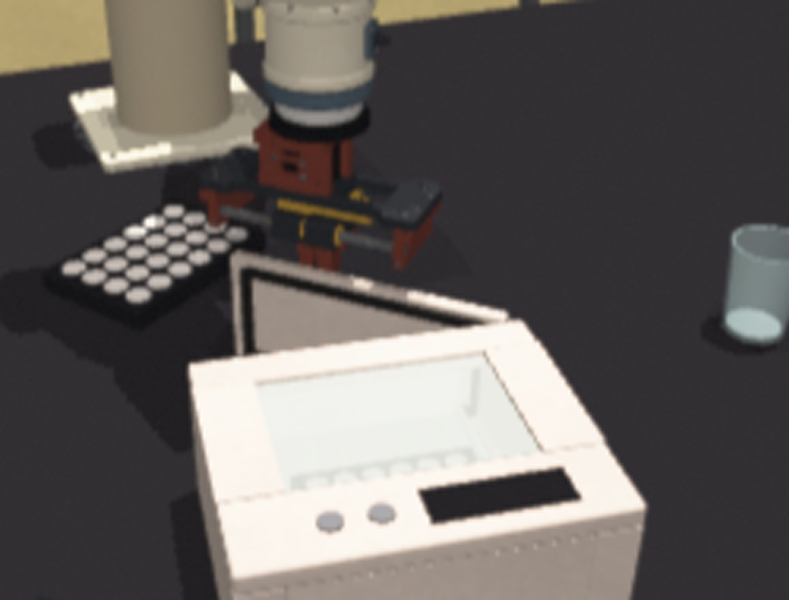

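Emit:
move_arm(increments=[[[0,0,-0.03,-0.0048,-0.0004,0,0],[0,0,-0.06,-0.0096,-0.0007,0,0],[0,0,-0.09,-0.0145,-0.0009,0,0],[0,0,-0.12,-0.0193,-0.0009,0,0],[0,0,-0.15,-0.0241,-0.0008,0,0],[0,0,-0.18,-0.0289,-0.0005,0,0],[0,0,-0.21,-0.0337,0,0,0],[0,0,-0.24,-0.0385,0.0006,0,0]]])

```text
time: 14.08
position: [572.9, -45.8, 69.5]
ee_rot: [[-0.848, 0.53, -0.001], [0.53, 0.848, 0.0], [0.001, -0.0, -1.0]]
ft_force: [-1.3, -0.2, -0.4]
finger_gap: 0.007
```

Emit:
move_arm(increments=[[[0,0,-0.025,-0.004,-0.0004,0,0],[0,0,-0.05,-0.008,-0.0007,0,0],[0,0,-0.075,-0.012,-0.0008,0,0],[0,0,-0.1,-0.0161,-0.0009,0,0],[0,0,-0.125,-0.0201,-0.0009,0,0],[0,0,-0.15,-0.0241,-0.0008,0,0],[0,0,-0.175,-0.0281,-0.0005,0,0],[0,0,-0.2,-0.0321,-0.0002,0,0]]])

```text
time: 14.75
position: [600.0, -62.9, 69.5]
ee_rot: [[-0.936, 0.352, -0.001], [0.352, 0.936, 0.0], [0.001, -0.0, -1.0]]
ft_force: [-0.2, -0.5, 0.1]
finger_gap: 0.006
```

```bash
python3 inc.py;python3 pic.py scene s9 150 400 100 290;python3 pic.py top t9 200 350 60 250
```

```text
theta 0.214 r 159.728363473658 c 17.719756139620692 [600.  -62.9  69.5] [-0.2 -0.5  0.1] [-0.12  0.63  1.77 -0.    0.75 -1.34] 14.75
3.1578947368421053
3.1578947368421053
```

View pics/s9.png

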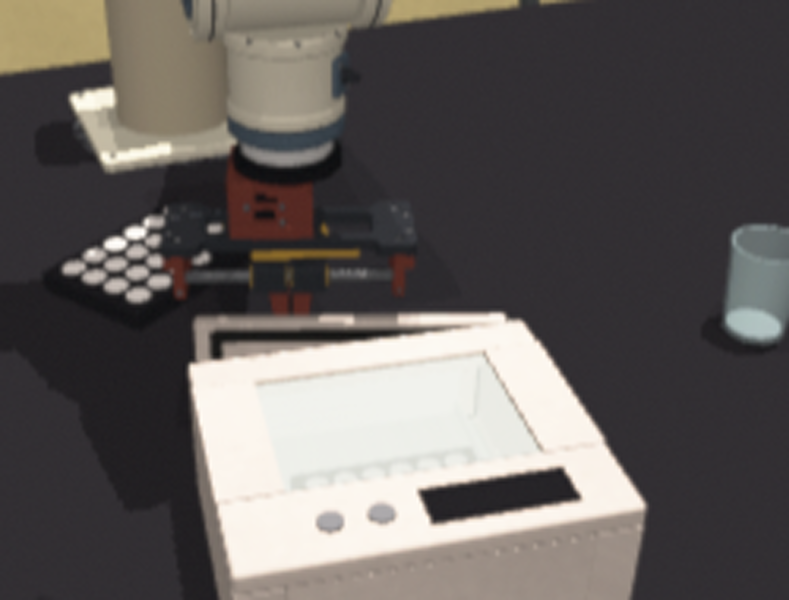

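View pics/t9.png

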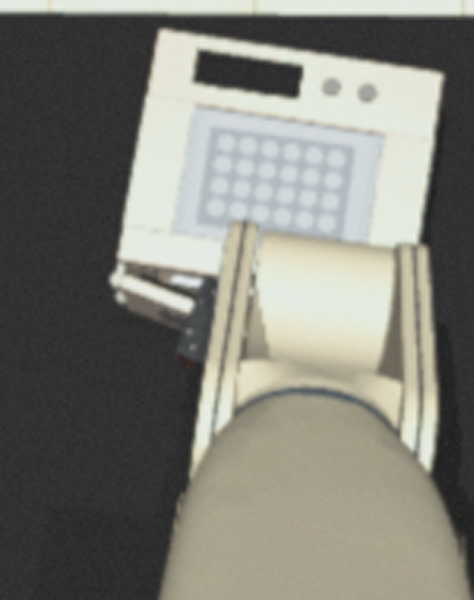

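Emit:
move_arm(increments=[[[0,0,-0.015,-0.0024,-0.0002,0,0],[0,0,-0.03,-0.0048,-0.0004,0,0],[0,0,-0.045,-0.0072,-0.0006,0,0],[0,0,-0.06,-0.0096,-0.0007,0,0],[0,0,-0.075,-0.012,-0.0008,0,0],[0,0,-0.09,-0.0145,-0.0009,0,0],[0,0,-0.1,-0.0161,-0.0009,0,0],[0,0,-0.11,-0.0177,-0.0009,0,0]]])

```text
time: 15.52
position: [616.7, -70.3, 69.7]
ee_rot: [[-0.969, 0.245, 0.0], [0.245, 0.969, -0.0], [-0.0, -0.0, -1.0]]
ft_force: [-0.5, 0.1, 0.5]
finger_gap: 0.011
```

Emit:
move_arm(increments=[[[0,0,-0.009,-0.0014,-0.0001,0,0],[0,0,-0.018,-0.0029,-0.0002,0,0],[0,0,-0.026,-0.0042,-0.0004,0,0],[0,0,-0.034,-0.0054,-0.0005,0,0],[0,0,-0.042,-0.0067,-0.0006,0,0],[0,0,-0.048,-0.0077,-0.0006,0,0],[0,0,-0.054,-0.0086,-0.0007,0,0],[0,0,-0.06,-0.0096,-0.0007,0,0]]])

```text
time: 16.18
position: [625.7, -73.3, 69.7]
ee_rot: [[-0.982, 0.187, -0.0], [0.187, 0.982, 0.0], [0.0, 0.0, -1.0]]
ft_force: [0.3, -0.7, 0.4]
finger_gap: 0.007
```

```bash
python3 inc.py
```

```text
theta 0.043 r 159.76042118626577 c 17.497939914206952 [625.7 -73.3  69.7] [ 0.3 -0.7  0.4] [-0.14  0.66  1.7   0.    0.78 -1.52] 16.1833
```

Emit:
move_arm(increments=[[[0,0,-0.004,-0.0006,0,0,0],[0,0,-0.008,-0.0012,-0.0001,0,0],[0,0,-0.012,-0.0018,-0.0001,0,0],[0,0,-0.016,-0.0024,-0.0002,0,0],[0,0,-0.02,-0.003,-0.0002,0,0],[0,0,-0.024,-0.0036,-0.0003,0,0],[0,0,-0.027,-0.0042,-0.0003,0,0],[0,0,-0.03,-0.0048,-0.0004,0,0]]])

```text
time: 16.85
position: [630.2, -74.5, 69.7]
ee_rot: [[-0.987, 0.158, -0.0], [0.158, 0.987, 0.0], [0.0, 0.0, -1.0]]
ft_force: [-1.3, -0.4, -0.1]
finger_gap: 0.006
```

Emit:
move_arm(increments=[[[0,0,-0.003,-0.0005,0,0,0],[0,0,-0.006,-0.001,0,0,0],[0,0,-0.009,-0.0015,-0.0001,0,0],[0,0,-0.012,-0.002,-0.0001,0,0],[0,0,-0.013,-0.0025,-0.0001,0,0],[0,0,-0.013,-0.003,-0.0001,0,0],[0,0,-0.013,-0.0035,-0.0001,0,0],[0,0,-0.013,-0.004,-0.0001,0,0]]])

```text
time: 17.52
position: [633.1, -75.1, 69.6]
ee_rot: [[-0.989, 0.145, -0.003], [0.145, 0.989, 0.0], [0.003, -0.0, -1.0]]
ft_force: [-7.4, 1.3, 5.7]
finger_gap: 0.005
```

```bash
python3 inc.py;python3 pic.py scene s10 150 400 100 290
```

```text
theta 0.0 r 159.62051047729707 c 16.650128117661623 [633.1 -75.1  69.6] [-7.4  1.3  5.7] [-0.14  0.66  1.68 -0.    0.8  -1.56] 17.5167
3.1578947368421053
```

View pics/s10.png

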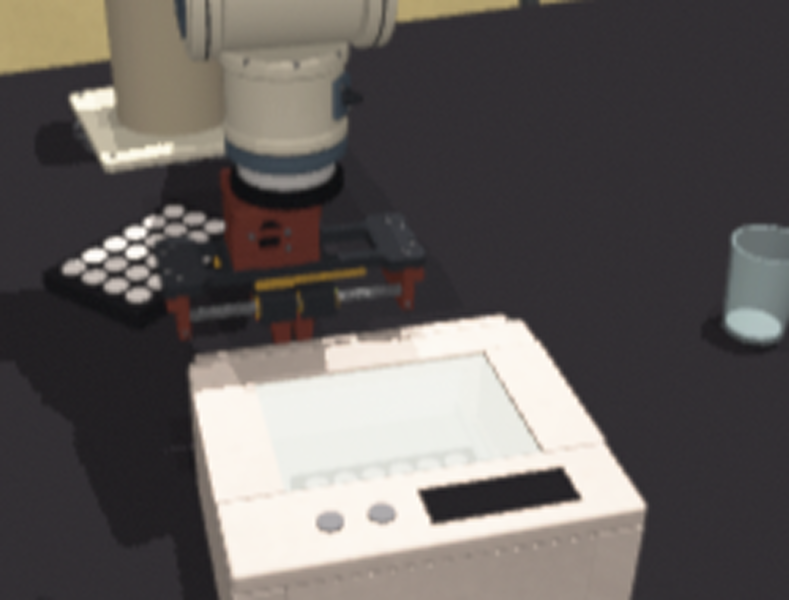

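Contact with the stop is starting: 7 N at a measured angle of about 0. I'll press a little more, then retreat.

Emit:
move_arm(increments=[[[0,0,0,-0.0003,0,0,0],[0,0,0,-0.0006,0,0,0],[0,0,0,-0.0009,0,0,0],[0,0,0,-0.0012,0,0,0],[0,0,0,-0.0015,0,0,0],[0,0,0,-0.0015,0,0,0],[0,0,0,-0.0015,0,0,0],[0,0,0,-0.0015,0,0,0]]])

```text
time: 18.23
position: [633.0, -75.1, 69.6]
ee_rot: [[-0.989, 0.145, -0.005], [0.145, 0.989, 0.001], [0.005, -0.0, -1.0]]
ft_force: [-11.6, 1.7, 8.9]
finger_gap: 0.005
```

```bash
python3 inc.py
```

```text
theta 0.0 r 159.62218306780272 c 16.686760672993945 [633.  -75.1  69.6] [-11.6   1.7   8.9] [-0.14  0.67  1.68  0.    0.8  -1.56] 18.2333
```

Emit:
move_arm(increments=[[[0,0,0,0.002,0,0,0],[0,0,0,0.005,0,0,0],[0,0,0,0.015,0,0,0],[0,0,0,0.035,0,0,0],[0,0,0,0.06,0,-0.02,0],[0,0,0,0.09,0,-0.045,0],[0,0,0,0.115,0,-0.075,0],[0,0,0,0.14,0,-0.105,0]]])

```text
time: 18.9
position: [494.8, -54.8, 174.9]
ee_rot: [[-0.989, 0.145, -0.002], [0.145, 0.989, 0.0], [0.002, 0.0, -1.0]]
ft_force: [0.2, -0.3, 0.1]
finger_gap: 0.008
```

Emit:
move_arm(increments=[[[0,0,0,0.01,-0.03,-0.01,0],[0,0,0,0.02,-0.06,-0.02,0],[0,0,0,0.03,-0.095,-0.03,0],[0,0,0,0.04,-0.13,-0.04,0],[0,0,0,0.05,-0.165,-0.05,0],[0,0,0,0.055,-0.195,-0.055,0],[0,0,0,0.06,-0.215,-0.06,0],[0,0,0,0.06,-0.22,-0.06,0]]])

```text
time: 19.57
position: [404.9, -266.7, 235.7]
ee_rot: [[-0.989, 0.148, 0.002], [0.148, 0.989, -0.002], [-0.002, -0.002, -1.0]]
ft_force: [0.7, -0.6, -0.6]
finger_gap: 0.004
```

```bash
python3 pic.py scene s11;python3 pic.py top t11
```

```text
1.5625
1.5625
```

View pics/s11.png

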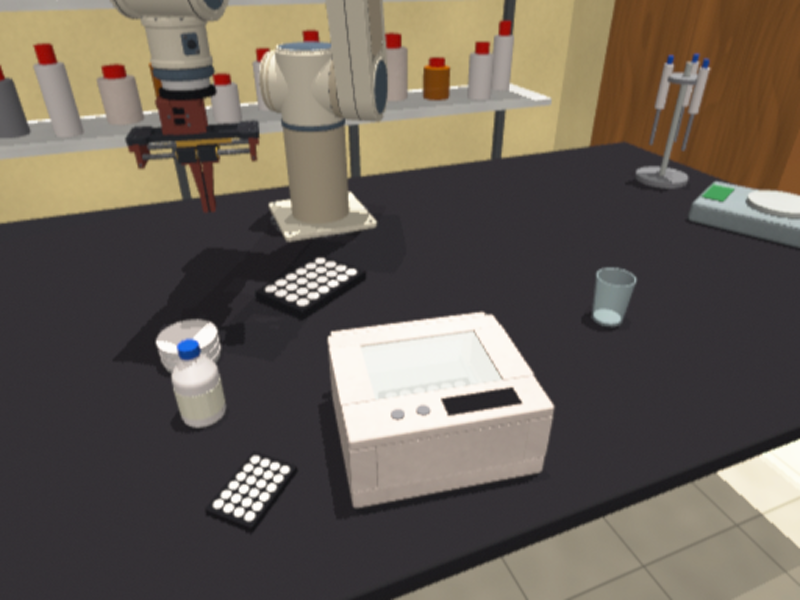

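View pics/t11.png

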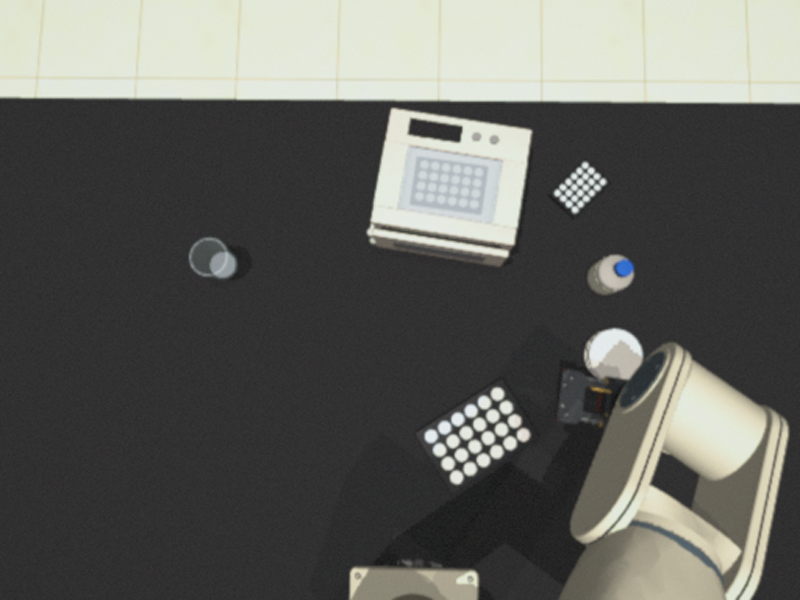

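```bash
python3 pic.py top t12 225 345 120 180
python3 - <<'E'
from h import *
s=pickle.load(open("t12.pkl","rb"))
y=-np.radians(8.35);e=np.array([np.cos(y),np.sin(y)]);n=np.array([-e[1],e[0]])
H=np.array([768.4,-52.9])-114*e+118*n
for th in(0,.03):
  for r in (4,232):
    for off in(-6,6):
      q=H+r*(-np.sin(th)*e-np.cos(th)*n)+off*(-np.cos(th)*e+np.sin(th)*n)
      print(th,r,off,((proj(s,[*q,104])[0]-[225,120])*6.667).round())
E
```

```text
6.666666666666667
0 4 -6 [ 93. 174.]
0 4 6 [ 88. 204.]
0 232 -6 [674. 266.]
0 232 6 [669. 296.]
0.03 4 -6 [ 94. 175.]
0.03 4 6 [ 88. 204.]
0.03 232 -6 [671. 283.]
0.03 232 6 [666. 313.]
```

View pics/t12.png

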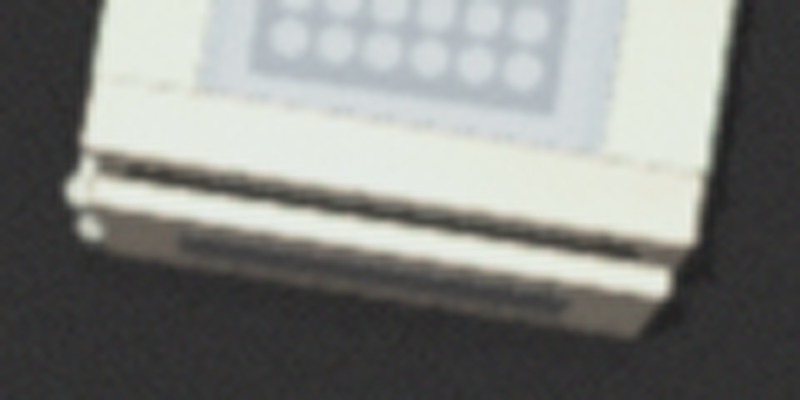

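In the close crop the door's outer top edge ends at (670,298). The prediction is (669,296) for fully shut and (666,313) at 0.03 rad open. So the door is shut, with an even gap to the front face and the plate flat under the window.

```bash
python3 -c "
from cell import manip
print(manip.job_done())"
```

```text
the job is handed in; nothing more can be done
None
```

The tray is fully home and the door is shut over it. I pushed both with the closed fingertips, tray first, and handed the job in at about 20 s.

- **Tray:** I eased it in at about 6 mm/s over the last stretch. At the end stop the fingertips stopped moving and the force rose to about 13 N.
- **Door:** I swept it shut along its arc, also slowly at the end. It stopped solidly against about 12 N.
- **Last pictures:** The door's free edge lies within 2 pixels of where a fully shut door should be. The plate lies flat in the tray under the window. The bottle, beaker, dishes and the two lookalike plates show no movement. The arm is clear and touching nothing.
- **Disagreement:** My first estimate of how far out the tray's front lip was came out about 4 mm too far. I had probably picked its lower edge in the picture. I settled it by feeling for contact, and no check failed.

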